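# Fetch the specimen jar from behind the bottles and weigh it

## Task

The low specimen jar stands in the back row of the four-bay bottle rack, hemmed in by the stoppered flask and two bottles. First clear the flask and both bottles out to the red tray, then stand the jar in the middle of the balance pan, and after that put the flask and both bottles back, each in the bay it came from. It is glassware, so keep it upright and set it down without dropping it, and leave the petri dish lying where it is.

Things in the scene. Friction and masses are not known exactly. Their poses are not given: they have to be found in the camera images.
- rack: grey plastic bottle rack, 172 x 172 mm, 36 mm high, open on top, fixed to the bench, with 2 x 2 bays of 80 mm inside width; walls, dividers and floor 4 mm thick. Origin: centre of its underside, on the bench. Bay centres at x = +-42 mm, y = +-42 mm of its own frame; +x points to the back row, away from the robot. Each bay holds one thing at the start
- tray: red plastic cafeteria tray, 356 (its x) x 254 mm (its y), fixed to the bench; flat floor 4 mm thick, rim about 22 mm high, usable floor 320 x 220 mm. Origin: centre of its underside. The petri dish lies near its +x end, so the two thirds towards -x are free
- balance: white top-pan laboratory balance with a round steel pan of 130 mm diameter and a grey control panel on the side towards the robot. Origin: on the bench vertically below the pan's centre; the pan's flat top is 70 mm above the origin. The housing spans x = -175 to +85 mm, y = +-100 mm of its frame, 54 mm high. It is fixed, and the pan does not move
- amber_bottle: brown glass bottle with a paper label and a narrow black cap: body 62 mm diameter, 142 mm high over all; cap 32 mm diameter from 122 to 142 mm height. About 0.4 kg. Origin: centre of its underside, z up. Grip it by the cap from above
- plastic_bottle: white plastic wide-mouth bottle with a broad white cap: body 60 mm diameter, 140 mm high over all; cap 49 mm diameter from 114 to 140 mm height. About 0.3 kg. Origin: centre of its underside, z up. Grip it by the cap from above
- flask: clear glass conical flask closed by a dark rubber stopper: base 64 mm diameter, 136 mm high over all; neck 27 mm diameter from 84 mm height, stopper 34 mm diameter from 114 to 136 mm height. About 0.2 kg. Origin: centre of its underside, z up. Grip it by the stopper from above
- jar: low clear glass specimen jar with a flat gold-coloured metal lid: body 54 mm diameter, 66 mm high over all; lid 56 mm diameter from 50 to 66 mm height. About 0.15 kg. Origin: centre of its underside, z up. Grip it by the lid from above; it stands in one of the two back bays at the start
- petri_dish: bystander: loose flat covered glass petri dish, 62 mm diameter, 16 mm high, lying on the tray. Origin: centre of its underside. Leave it where it is

How it is judged:
On the way, in this order (a step that is already met when the one before it is completed fails the run):
1. the flask and both bottles stand on the red tray while the jar is still in its bay of the rack (x of amber_bottle in the frame of tray between -0.16 and 0.16 m and y of amber_bottle in the frame of tray between -0.11 and 0.11 m and z of amber_bottle in the frame of tray between 0 and 0.012 m and angle between each of amber_bottle, plastic_bottle, flask's own z axis and vertical below 0.1 rad and linear speed of each of amber_bottle, plastic_bottle, flask below 0.03 m/s and x of plastic_bottle in the frame of tray between -0.16 and 0.16 m and y of plastic_bottle in the frame of tray between -0.11 and 0.11 m and z of plastic_bottle in the frame of tray between 0 and 0.012 m and x of flask in the frame of tray between -0.16 and 0.16 m and y of flask in the frame of tray between -0.11 and 0.11 m and z of flask in the frame of tray between 0 and 0.012 m and distance of jar from where it was at the start of the episode below 0.03 m), for 0.2 s.
2. the jar stands in the middle of the balance pan, let go, while the flask and both bottles are still on the tray (x of amber_bottle in the frame of tray between -0.16 and 0.16 m and y of amber_bottle in the frame of tray between -0.11 and 0.11 m and z of amber_bottle in the frame of tray between 0 and 0.012 m and angle between each of amber_bottle, plastic_bottle, flask, jar's own z axis and vertical below 0.1 rad and linear speed of each of amber_bottle, plastic_bottle, flask, jar below 0.03 m/s and x of plastic_bottle in the frame of tray between -0.16 and 0.16 m and y of plastic_bottle in the frame of tray between -0.11 and 0.11 m and z of plastic_bottle in the frame of tray between 0 and 0.012 m and x of flask in the frame of tray between -0.16 and 0.16 m and y of flask in the frame of tray between -0.11 and 0.11 m and z of flask in the frame of tray between 0 and 0.012 m and horizontal distance between jar and balance below 0.015 m and z of jar in the frame of balance between 0.064 and 0.078 m and contact force between the fingers and jar below 0.1 N), for 0.2 s.
At the end, for the whole second after the job is handed in: the jar stands upright and at rest on the balance pan, its centre within 15 mm of the pan's centre; the flask and both bottles stand upright and at rest on the floor of the rack, each in its own bay, within 20 mm of where it stood at the start (horizontal distance between jar and balance below 0.015 m and z of jar in the frame of balance between 0.064 and 0.078 m and angle between each of jar, amber_bottle, plastic_bottle, flask's own z axis and vertical below 0.1 rad and linear speed of each of jar, amber_bottle, plastic_bottle, flask below 0.03 m/s and distance of each of amber_bottle, plastic_bottle, flask from where it was at the start of the episode below 0.02 m and z of each of amber_bottle, plastic_bottle, flask in the frame of rack below 0.01 m); the robot touches nothing.
It fails at once if a bottle, the flask or the jar is tipped by more than 30 degrees (angle between any of amber_bottle, plastic_bottle, flask, jar's own z axis and vertical above 0.52 rad).
It fails at once if a bottle, the flask or the jar is dropped (moving faster than 0.5 m/s out of the fingers) ((linear speed of amber_bottle above 0.5 m/s and contact force between the fingers and amber_bottle below 0.05 N) or (linear speed of plastic_bottle above 0.5 m/s and contact force between the fingers and plastic_bottle below 0.05 N) or (linear speed of flask above 0.5 m/s and contact force between the fingers and flask below 0.05 N) or (linear speed of jar above 0.5 m/s and contact force between the fingers and jar below 0.05 N)).
It fails at once if the petri dish is moved by more than 20 mm (distance of petri_dish from where it was at the start of the episode above 0.02 m).
It also fails if it takes over 136 s, if anything falls off the work surface, if the arm or the gripper's body presses on something with over 40 N, if the wrist force passes 120 N, or if a joint passes its speed limit or range.

## Robot

A 6-joint arm with a two-finger parallel gripper is mounted at the origin on the work surface. World frame = base frame: x ahead of the robot, y to its left, z up, the work surface at z = 0. Lengths are in m, angles in rad, forces in N, time in s.
With the tool pointing down it reaches from about 0.275 to 0.75 m from the base axis. Payload 10.2 kg.
Tool frame: the origin (TCP) lies midway between the tips of the shut fingers; the grasp point (between the pads) lies 19 mm behind it (env.hold_point_z is the distance from the TCP to the grasp point, in m); z points along the fingers, y is the line along which they close (so a half turn about z gives the same grasp; the last joint's range is limited). The gripper opens to 85 mm and grips with 20 to 120 N. Pads are 22 mm wide; open, the fingers measure 114 mm over their backs; the gripper's body (76 mm by 85 mm) begins 54 mm behind the grasp point. The pads swing forward as they close: fully open they stand 13 mm farther back than shut.
Start: joints at [-1.492, 0.313, 1.498, -0, 1.331, -0.223], TCP at [0.156, -0.501, 0.231] pointing down, gripper open.
Joint ranges: [-2.94, 2.94], [-0.97, 2.17], [0.19, 2.56], [-1.23, 4.37], [0.02, 3.11], [-2.88, 2.88]. Speed limits (rad/s): [2.39, 2.39, 3.01, 3.14, 3.14, 3.14].

## Interface

Orientations are given as a unit quaternion [x, y, z, w].
In Python, from bench import env, kinematics, monitor, eyes, job gives the robot as it stands. The module is installed in compiled form; this text tells all that it offers. Calls block until the motion is done:
- env.reach(position, orientation): joint-space move of the TCP to a pose.
- env.movel(position, velocity=0.15, frame=None, guard=None): straight line of the TCP; frame=None keeps the orientation; velocity is the mean speed in m/s. With guard (N) it stops when the force on the tool has changed by that much, and returns True; else False.
- env.set_joints(angles): joint-space move.
- env.release() and env.close_gripper(effort=None): open the fingers fully, or close them until they stop; effort is the grip in N (None keeps the last).
- env.hold(seconds).
- kinematics.ik(position, orientation): joint angles nearest the present ones, or None.
- monitor.sense(): the state.
- eyes.grab_frame(name): name is "side" or "top" or "wrist"; returns a dict with "frame" (420x560x3 uint8, red, green, blue), "mtx" (3x3 intrinsics, pixels), "view" (4x4, takes a point from world to camera coordinates). Camera axes: x right, y down, z forward; pixel columns grow to the right and rows downward; lengths in m; the calibration is good to about 2 mm. A picture is of the moment at which its call begins. There is no depth.
A pose or a line that the arm cannot do raises env.MotionError and nothing moves.
- job.hand_in(): hands the job in; it is judged then, once.
The state is a dict: "clock": time; "joints": joint angles; "qvel": joint speeds; "joint_efforts": joint torques, N m; "position": TCP position; "ee_rot": TCP orientation; "contact_force": force on the tool from outside, world axes, zero at the start; "ft_torque": the same for the moment, N m; "finger_gap": opening from 0.0 (shut) to 1.0 (fully open); "gripper_force": force on a finger pad.
Only numpy, scipy, OpenCV 4.12 (cv2) and the standard library are available. Lean on these libraries where they do the work, as an engineer would, in place of code of your own. Each camera call takes 0.05 s, during which the arm holds its last target. There are 200 camera calls.

## Working session

There is one attempt and no reset: what is moved stays moved. The work goes in short steps, each a Python script; the robot and the scene stay as the last script left them, time stands still between calls to the robot, and variables do not carry over. Pictures are saved under pics/ and viewed, at most 14 in all, crops included, and the job is handed in when it is done.

```bash
mkdir -p pics && python3 - <<'E'
from bench import env,monitor,eyes
import cv2,numpy as np
for n in ("top","side"):
    f=eyes.grab_frame(n); cv2.imwrite(f"pics/{n}0.png",f["frame"][:,:,::-1]); np.savez(f"pics/{n}0.npz",**f)
    print(n,f["mtx"].tolist(),np.round(f["view"],4).tolist())
s=monitor.sense();print(s["position"],s["ee_rot"],s["clock"],env.hold_point_z)
E
```

```text
top [[488.95083027000106, 0.0, 282.55243442603444], [0.0, 488.95083027000106, 209.94493326691529], [0.0, 0.0, 1.0]] [[-0.0103, -0.9999, -0.0046, 0.0316], [-0.9963, 0.0106, -0.0849, 0.5695], [0.085, 0.0037, -0.9964, 1.3348], [0.0, 0.0, 0.0, 1.0]]
side [[424.4244914177792, 0.0, 284.6908734770332], [0.0, 424.4244914177792, 200.23501156774483], [0.0, 0.0, 1.0]] [[-0.9364, -0.3505, -0.0159, 0.5268], [-0.1917, 0.5492, -0.8134, 0.1517], [0.2938, -0.7587, -0.5814, 0.8908], [0.0, 0.0, 0.0, 1.0]]
[ 0.15601659 -0.50105126  0.23079363] [ 9.88639290e-01  1.50306408e-01  4.56964565e-05 -5.79214495e-04] 0.1 0.0187
```

View pics/top0.png

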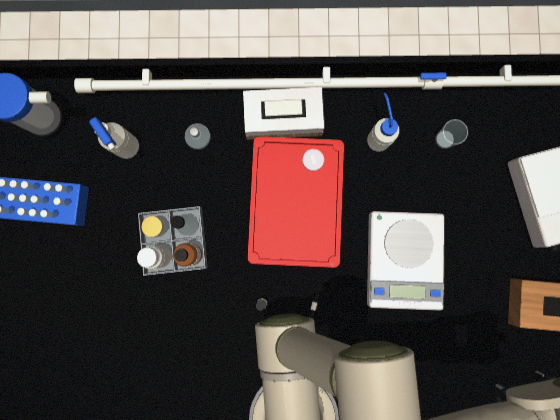

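View pics/side0.png

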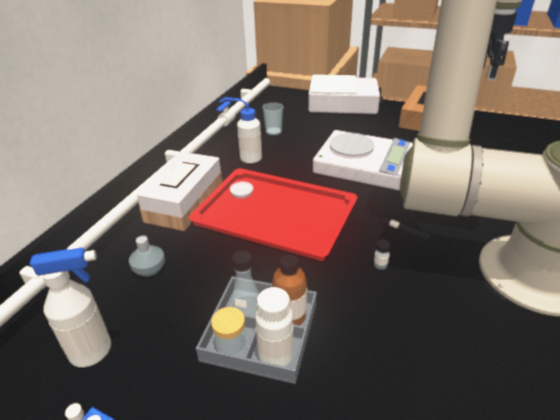

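The top view shows the jar's gold lid at (152,226) back-left, the flask at (180,222) back-right, the white bottle at (148,257) front-left and the amber bottle at (182,255) front-right. The tray is at (297,202) with the dish at (313,160), and the pan is at (409,243). The side view agrees. Next I'll get rough positions, then a close look with the wrist camera.

```bash
cat > h.py <<'E'
import numpy as np,cv2
from scipy.spatial.transform import Rotation as R
def ray(f,uv,z):
    V=np.array(f["view"]);Rm=V[:3,:3];c=-Rm.T@V[:3,3]
    d=Rm.T@np.linalg.inv(f["mtx"])@np.array([uv[0],uv[1],1.])
    return c+d*(z-c[2])/d[2]
def blobs(m,amin):
    cs,_=cv2.findContours(m.astype(np.uint8),cv2.RETR_EXTERNAL,cv2.CHAIN_APPROX_NONE)
    return [c for c in cs if cv2.contourArea(c)>amin]
def down(yaw): # tool z down, tool y axis (closing) at world angle yaw
    y=np.array([np.cos(yaw),np.sin(yaw),0]);z=np.array([0,0,-1.]);x=np.cross(y,z)
    return R.from_matrix(np.c_[x,y,z]).as_quat()
E
python3 - <<'E'
from h import *
f=dict(np.load("pics/top0.npz"));im=f["frame"];hsv=cv2.cvtColor(im,cv2.COLOR_RGB2HSV)
H,S,V=[hsv[:,:,i].astype(int) for i in range(3)]
red=((H<8)|(H>172))&(S>150)&(V>100)
c=max(blobs(red,500),key=cv2.contourArea)
pts=np.float32([ray(f,p,.022)[:2] for p in c[:,0]])
print("tray",cv2.minAreaRect(pts))
def roi(m,a,b,c,d):
    o=np.zeros_like(m);o[c:d,a:b]=m[c:d,a:b];return o
for n,m,z in (("jar",roi((H>15)&(H<30)&(S>120)&(V>120),135,170,210,240),.070),
          ("plast",roi((V>200)&(S<60),130,165,240,275),.144),
          ("dish",roi((S<110)&(V>120),295,330,145,175),.02)):
    for c in blobs(m,20):
        (u,r)=cv2.minEnclosingCircle(c);print(n,u,r,ray(f,u,z).round(4))
print("pan",ray(f,(409,243),.07)); print("amber",ray(f,(181,254.5),.146)); print("flask",ray(f,(179,222),.14))
w=roi((V>150)&(S<60),360,450,205,312);c=max(blobs(w,500),key=cv2.contourArea)
print("bal",cv2.minAreaRect(np.float32([ray(f,p,.054)[:2] for p in c[:,0]])))
a=cv2.resize(im[195:285,130:215],None,fx=6,fy=6,interpolation=cv2.INTER_CUBIC)
cv2.imwrite("pics/c1.png",a[:,:,::-1])
from bench import eyes
w=eyes.grab_frame("wrist");from bench import monitor
print("cam in tool",(R.from_quat(monitor.sense()["ee_rot"]).inv().apply(-w["view"][:3,:3].T@w["view"][:3,3]-monitor.sense()["position"])),w["mtx"][0,0])
T=R.from_quat(monitor.sense()["ee_rot"]).as_matrix().T@w["view"][:3,:3].T;print(T.round(2))
E
```

```text
tray ((0.5955926775932312, -0.0114508718252182), (0.2554718852043152, 0.3600294589996338), 86.79080963134766)
jar (151.4545440673828, 226.09091186523438) 10.494099617004395 [0.5262 0.3775 0.07  ]
plast (146.10926818847656, 257.3741760253906) 9.809865951538086 [0.4435 0.3698 0.144 ]
dish (312.8534240722656, 159.2028045654297) 11.066807746887207 [ 0.7125 -0.061   0.02  ]
pan [ 0.47382209 -0.3108317   0.07      ]
amber [0.44978696 0.28152561 0.146     ]
flask [0.53201252 0.28848564 0.14      ]
bal ((0.428616464138031, -0.30673137307167053), (0.19729791581630707, 0.25814875960350037), 87.34578704833984)
cam in tool [ 6.98105439e-02 -1.00718085e-04 -1.42119407e-01] 333.25994066789747
[[ 0.   -0.96 -0.28]
 [ 1.    0.    0.  ]
 [-0.   -0.28  0.96]]
```

View pics/c1.png

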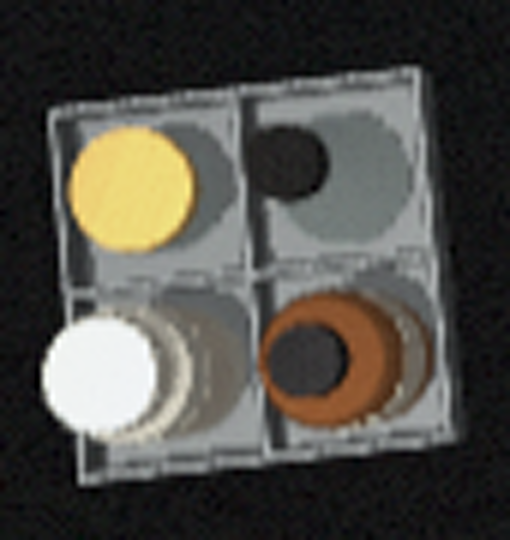

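The crop puts the white cap at full-image pixel (146,257), the amber cap at (181,254) and the stopper at (177,222), with the rack yawed about +5.6°. Next is the wrist close-up.

```bash
python3 - <<'E'
from h import *
from bench import env,kinematics,monitor,eyes
for yaw in (50,-40,140):
  for z in (.4,.34,.28):
    y=np.radians(yaw);p=np.array([.488-.05*np.sin(y),.33+.05*np.cos(y),z])
    j=kinematics.ik(p,down(y));print(yaw,z,None if j is None else np.round(j,2))
    if j is not None: break
  if j is not None and yaw!=50: break
env.reach(p,down(y))
f=eyes.grab_frame("wrist");np.savez("pics/w1.npz",**f);cv2.imwrite("pics/w1.png",f["frame"][:,:,::-1])
print(monitor.sense()["clock"])
E
```

```text
50 0.4 [ 0.48  0.4   0.95 -0.    1.79 -0.4 ]
-40 0.4 [ 0.43  0.57  0.69 -0.    1.88  1.13]
3.5417
```

View pics/w1.png

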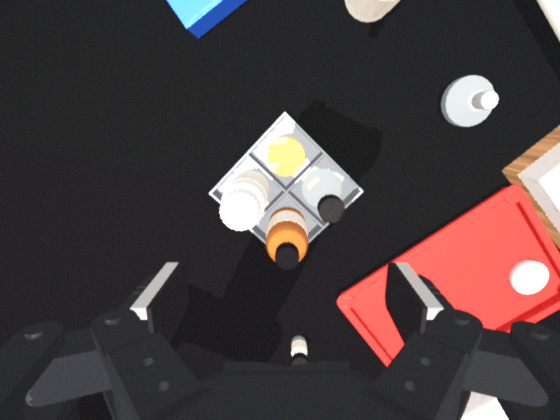

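The wrist view shows the stopper at about (331,209), the amber cap at (287,256), the white cap at (240,210) and the gold lid at (287,156). I'll refine these with masks and compare them with the top view.

```bash
python3 - <<'E'
from h import *
f=dict(np.load("pics/w1.npz"));t=dict(np.load("pics/top0.npz"))
def masks(im):
    h=cv2.cvtColor(im,cv2.COLOR_RGB2HSV);return [h[:,:,i].astype(int) for i in range(3)]
def go(f,n,box,fn,z):
    H,S,V=masks(f["frame"]);m=fn(H,S,V);o=np.zeros_like(m);a,b,c,d=box;o[c:d,a:b]=m[c:d,a:b]
    for c in blobs(o,30):
        u,r=cv2.minEnclosingCircle(c);x,y,w,h=cv2.boundingRect(c)
        print(n,np.round(u,1),round(r,1),"bbox mid",x+w/2-.5,y+h/2-.5,w,h,"xy",ray(f,u,z)[:2].round(4),ray(f,(x+w/2-.5,y+h/2-.5),z)[:2].round(4))
Y=lambda H,S,V:(H>15)&(H<32)&(S>100)&(V>110)
D=lambda H,S,V:(V<70)
W=lambda H,S,V:(V>238)&(S<40)
go(f,"w jar",(255,320,130,180),Y,.07); go(f,"w flask",(312,350,192,228),D,.14)
go(f,"w amber",(272,302,240,273),D,.146); go(f,"w plast",(215,270,165,240),W,.144)
go(t,"t flask",(168,187,214,231),D,.14); go(t,"t amber",(172,191,246,264),D,.146); go(t,"t plast",(130,170,240,275),W,.144)
go(t,"pan?",(380,438,215,272),lambda H,S,V:V<0,.07)
H,S,V=masks(t["frame"]);o=((V<215)&(V>120)).astype(np.uint8);o[:, :378]=0;o[:,440:]=0;o[:215]=0;o[274:]=0
for c in blobs(cv2.morphologyEx(o,cv2.MORPH_OPEN,np.ones((3,3))),300): e=cv2.fitEllipse(c);print("pan",e,ray(t,e[0],.07))
a=np.hstack([cv2.resize(f["frame"][100:280,200:380],(540,540),interpolation=cv2.INTER_CUBIC)]);cv2.imwrite("pics/w1c.png",a[:,:,::-1])
E
```

```text
w flask [338.  216.5] 15.2 bbox mid 338.0 216.5 23 22 xy [0.534  0.2823] [0.534  0.2823]
w flask [329.  204.5] 11.9 bbox mid 329.0 202.0 23 15 xy [0.535 0.302] [0.537  0.3046]
w amber [286.5 261. ] 18.2 bbox mid 286.5 257.5 30 30 xy [0.4465 0.2793] [0.4497 0.2831]
w plast [245.8 197.2] 34.4 bbox mid 242.0 198.0 55 67 xy [0.4626 0.3765] [0.4584 0.3787]
t flask [175.1 221.7] 9.2 bbox mid 177.0 222.0 15 17 xy [0.5328 0.2985] [0.5321 0.2936]
t amber [181.  254.5] 6.5 bbox mid 181.0 254.5 13 12 xy [0.4498 0.2815] [0.4498 0.2815]
t plast [146.1 257.3] 9.0 bbox mid 146.5 257.5 18 18 xy [0.4437 0.3697] [0.4432 0.3688]
```

View pics/w1c.png

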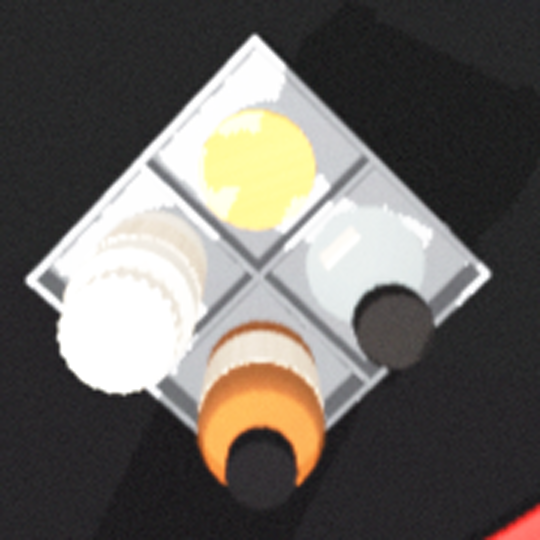

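The enlarged view shows the stopper at (331.5,208.5), the amber cap at (287,256), the white cap at (238.5,212) and the lid at (286.3,156.7). I'll cast these, locate the pan, and work out the tray frame.

```bash
python3 - <<'E'
from h import *
f=dict(np.load("pics/w1.npz"));t=dict(np.load("pics/top0.npz"))
for n,u,z in (("flask",(331.3,208.3),.14),("amber",(287,255.7),.146),("plast",(238.3,212),.144),("jar",(286,156.3),.07)): print(n,ray(f,u,z)[:2].round(4))
c=np.array([ray(f,np.array(p)/3+[200-.33,100-.33],.036)[:2] for p in ((255,36),(490,273),(27,280))]);print("rack",c.round(4),c[1:].mean(0))
a=cv2.resize(t["frame"][205:315,365:450],None,fx=5,fy=5,interpolation=cv2.INTER_CUBIC);g=cv2.cvtColor(a,cv2.COLOR_RGB2GRAY)
ci=cv2.HoughCircles(cv2.GaussianBlur(g,(5,5),1),cv2.HOUGH_GRADIENT,1,100,param1=60,param2=20,minRadius=105,maxRadius=140)
print(ci)
if ci is not None:
    u=ci[0,0,:2]/5+[365-.4,205-.4];print("pan",u,ray(t,u,.07)); cv2.circle(a,tuple(int(v) for v in ci[0,0,:2]),int(ci[0,0,2]),(255,0,0),1)
cv2.imwrite("pics/pan.png",a[:,:,::-1])
E
```

```text
flask [0.5342 0.2962]
amber [0.4518 0.2846]
plast [0.4427 0.3683]
jar [0.5267 0.3759]
rack [[0.5642 0.4235]
 [0.5814 0.2547]
 [0.3949 0.4066]] [0.48817841 0.33061879]
[[[212.5 190.5 118.6]]]
pan [407.1        242.69999847] [ 0.4746728  -0.30579565  0.07      ]
```

View pics/pan.png

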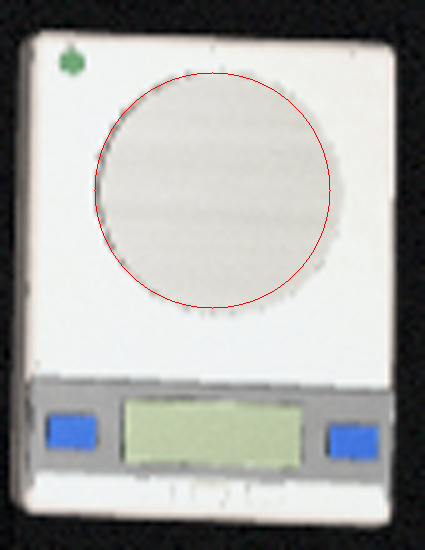

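The pan centre comes out at about (0.474,−0.3085) after correcting for the Hough circle sitting slightly left, and the balance outline agrees. Now I'll move the amber bottle as the first transfer.

```bash
cat >> h.py <<'E'
from bench import env,kinematics,monitor,eyes
HI=.30
#      rack xy, tray xy, grasp TCP z, yaw
O={"amber":((.451,.283),(.4895,.0647),.121,-40),
   "plast":((.443,.369),(.4823,-.0653),.116,50),
   "flask":((.5335,.2955),(.597,.0185),.114,50),
   "jar":((.5265,.3765),(.474,-.3085),.044,50)}
def pick(xy,z,yaw):
    q=down(np.radians(yaw))
    env.reach([*xy,HI],q)
    env.movel([*xy,z+.04],velocity=.25); 
    if env.movel([*xy,z],velocity=.08,guard=8): print("GUARD on descent",monitor.sense()["position"])
    env.close_gripper(60); s=monitor.sense(); print("grip",round(s["finger_gap"],3),s["gripper_force"],s["contact_force"].round(1) if hasattr(s["contact_force"],"round") else s["contact_force"])
    env.movel([*xy,z+.03],velocity=.08); env.movel([*xy,HI],velocity=.25)
def place(xy,z):
    env.movel([*xy,HI],velocity=.25); env.movel([*xy,z+.03],velocity=.2); env.movel([*xy,z+.005],velocity=.06)
    g=env.movel([*xy,z-.004],velocity=.015,guard=3); s=monitor.sense(); print("place guard",g,"dz",round(s["position"][2]-z,4),"gap",round(s["finger_gap"],3))
    env.release(); env.movel([*xy,z+.05],velocity=.1); env.movel([*xy,HI],velocity=.3); print("t",round(monitor.sense()["clock"],1))
E
python3 - <<'E'
from h import *
r,t,z,y=O["amber"];pick(r,z,y)
f=eyes.grab_frame("side");cv2.imwrite("pics/a1.png",f["frame"][:,:,::-1])
place(t,z)
E
```

```text
grip 0.355 59.12144422531128 [-1.2  0.8  5.2]
place guard True dz 0.0004 gap 0.356
t 12.2
```

View pics/a1.png

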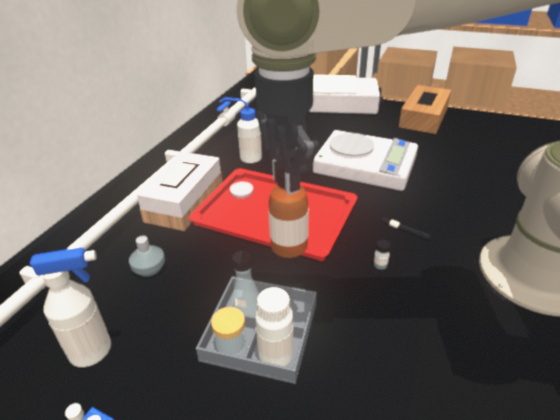

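The amber bottle hung upright in the grip at (290,220), the rack was undisturbed, and contact on the tray came at the expected height. The white bottle and the flask are next.

```bash
python3 - <<'E'
from h import *
for n in ("plast","flask"):
    r,t,z,y=O[n];pick(r,z,y);place(t,z)
f=eyes.grab_frame("side")
g=f["frame"]
# wrist look at jar and rack on the way
r=O["jar"][0]; q=down(np.radians(50))
env.reach([r[0]-.03,r[1]+.02,.30],q)
w=eyes.grab_frame("wrist");np.savez("pics/w2.npz",**w)
cv2.imwrite("pics/b1.png",cv2.resize(np.hstack([g,w["frame"]]),(800,300))[:,:,::-1])
E
```

```text
grip 0.557 61.99483036994934 [-0.8 -1.4  7. ]
place guard True dz 0.0007 gap 0.557
t 22.0
grip 0.376 59.312962889671326 [-1.8 -1.6  5. ]
place guard True dz 0.0004 gap 0.38
t 31.6
```

View pics/b1.png

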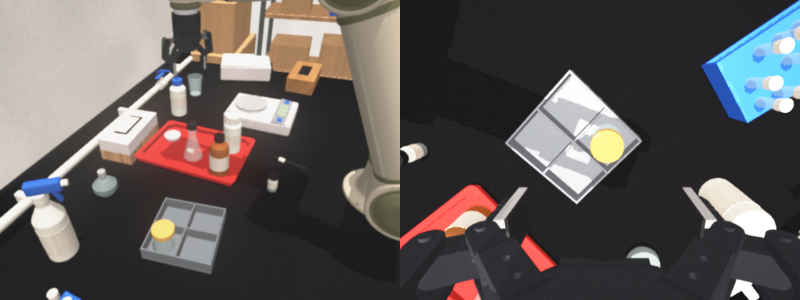

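All three stand on the tray, and the jar alone remains in the back-left bay, with its lid at about (290,204) in the full wrist image. I'll refine the lid position and move the jar to the pan.

```bash
python3 - <<'E'
from h import *
f=dict(np.load("pics/w2.npz"));h=cv2.cvtColor(f["frame"],cv2.COLOR_RGB2HSV).astype(int)
m=(h[:,:,0]>15)&(h[:,:,0]<35)&(h[:,:,1]>70)&(h[:,:,2]>110);m[:,:250]=0;m[:,340:]=0;m[:160]=0;m[250:]=0
c=max(blobs(m,50),key=cv2.contourArea);u,r=cv2.minEnclosingCircle(c);p=ray(f,u,.07)[:2];print(u,r,p)
r,t,z,y=O["jar"]
p=(np.array(r)+p)/2 if np.hypot(*(p-r))<.006 else np.array(r)
pick(p,z,y)
zp=z+.066
place(t,zp)
s=eyes.grab_frame("side")["frame"];env.movel([.474,-.3085-.05,.33],velocity=.3)
w=eyes.grab_frame("wrist");np.savez("pics/w3.npz",**w)
cv2.imwrite("pics/j1.png",cv2.resize(np.hstack([s,w["frame"]]),(800,300))[:,:,::-1])
E
```

```text
(289.6864013671875, 204.1952667236328) 24.474578857421875 [0.52417589 0.37748788]
grip 0.633 63.20240378379822 [-1.3 -0.8  5.7]
place guard True dz 0.0009 gap 0.635
t 43.5
```

View pics/j1.png

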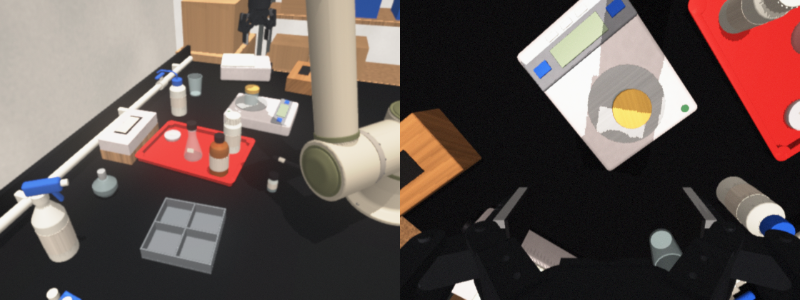

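The jar stands on the pan. In the scaled wrist view the lid is at (631,108) and the pan circle is centred at about (624,103). I'll cast both to check centring.

```bash
python3 - <<'E'
from h import *
f=dict(np.load("pics/w3.npz"))
h=cv2.cvtColor(f["frame"],cv2.COLOR_RGB2HSV).astype(int)
m=(h[:,:,0]>15)&(h[:,:,0]<35)&(h[:,:,1]>70)&(h[:,:,2]>110);m[:,:280]=0;m[:,360:]=0;m[:110]=0;m[200:]=0
c=max(blobs(m,50),key=cv2.contourArea);u,r=cv2.minEnclosingCircle(c);print("lid",u,r,ray(f,u,.136)[:2])
a=cv2.resize(f["frame"][60:240,230:410],(540,540),interpolation=cv2.INTER_CUBIC);cv2.imwrite("pics/j2.png",a[:,:,::-1])
E
```

```text
lid (324.3484802246094, 151.72727966308594) 28.245494842529297 [ 0.4727948  -0.30902283]
```

View pics/j2.png

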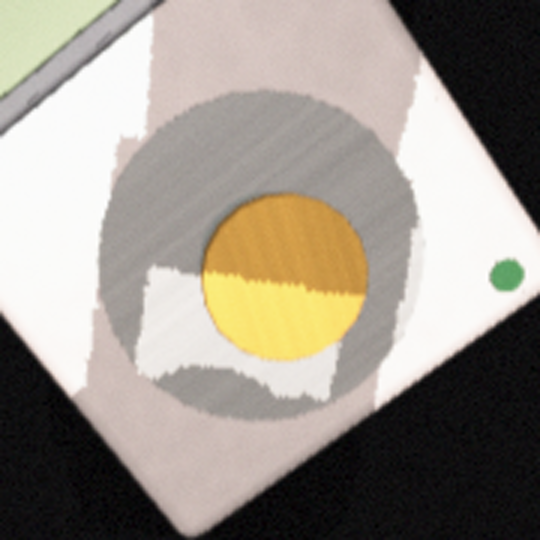

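The pan edges run from x 98 to 424 and y 90 to 420 in the crop, so its centre is at (261,255), or full-image (316.7,144.7). If centring checks out, I'll put the three back using the same poses in reverse.

```bash
python3 - <<'E'
from h import *
f=dict(np.load("pics/w3.npz"));p=ray(f,(316.7,144.7),.07)[:2];d=np.hypot(*(p-[.4728,-.3090]));print("pan",p,"off",d)
if d<.009:
    for n in ("flask","plast","amber"):
        r,t,z,y=O[n];pick(t,z,y);place(r,z)
    env.movel([.42,.10,.33],velocity=.3);env.hold(.3)
    s=eyes.grab_frame("side")["frame"];t=eyes.grab_frame("top");np.savez("pics/top1.npz",**t)
    c=cv2.resize(t["frame"][195:285,130:215],(400,424),interpolation=cv2.INTER_CUBIC)
    cv2.imwrite("pics/e1.png",np.hstack([cv2.resize(s,(400,424))[:, :],c])[:,:,::-1])
E
```

```text
pan [ 0.4707978  -0.30977435] off 0.0021467195512704807
grip 0.38 59.34805512428284 [-1.7 -1.8  4. ]
place guard True dz 0.0004 gap 0.382
t 53.7
grip 0.559 61.71497583389282 [-1.9  0.3  5.5]
place guard True dz 0.0008 gap 0.554
t 63.6
grip 0.353 59.076077342033386 [-1.5  0.2  4.5]
place guard True dz 0.0004 gap 0.351
t 72.7
```

View pics/e1.png

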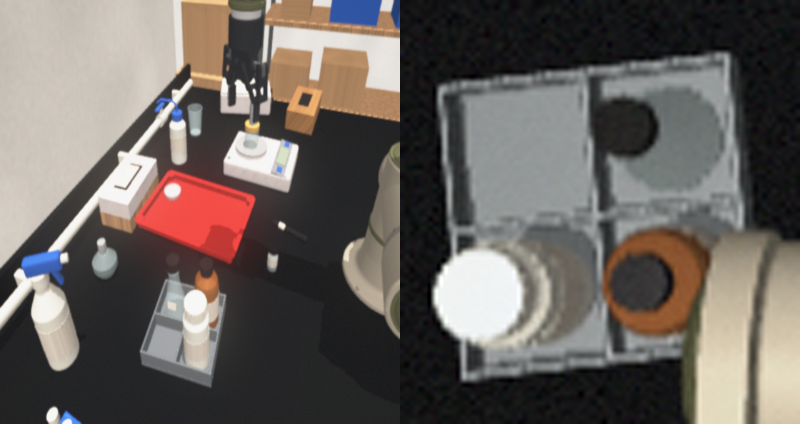

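The flask, white bottle and amber bottle stand upright in their own bays at essentially their starting places (stopper (628,127), caps (480,295) and (640,282)). The jar is on the pan about 2 mm off centre, and the dish has not visibly moved. Handing in.

```bash
python3 -c "
from bench import job
print(job.hand_in())"
```

```text
the job is handed in; nothing more can be done
None
```

I handed the job in, though it returned no verdict: the jar stands about 2 mm from the pan's centre, the flask and both bottles are upright in their own bays, the petri dish shows no sign of having moved, and the robot's clock was at about 75 s of the 136 s allowed.

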